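# Make up a dispensary order of dropper bottles

### The arm

A 6-joint arm with a two-finger parallel gripper is mounted at the origin on the work surface. World frame = base frame: x ahead of the robot, y to its left, z up, the work surface at z = 0. Lengths are in m, angles in rad, forces in N, time in s.
With the tool pointing down it reaches from about 0.35 to 0.975 m from the base axis. Payload 4.9 kg.
Tool frame: the origin (TCP) lies midway between the tips of the shut fingers; the grasp point (between the pads) lies 19 mm behind it; z points along the fingers, y is the line along which they close (so a half turn about z gives the same grasp; the last joint's range is limited). The gripper opens to 85 mm and grips with 20 to 120 N. Pads are 22 mm wide; open, the fingers measure 114 mm over their backs; the gripper's body (76 mm by 85 mm) begins 54 mm behind the grasp point. The pads swing forward as they close: fully open they stand 13 mm farther back than shut.
Start: joints at [-1.377, 0.053, 1.613, -0, 1.476, -0.119], TCP at [0.192, -0.595, 0.231] pointing down, gripper open.
Joint ranges: [-3.01, 3.01], [-1.01, 2.22], [0.06, 2.58], [-1.02, 4.17], [0.09, 2.62], [-3.14, 3.14]. Speed limits (rad/s): [2.57, 2.57, 3.14, 3.14, 3.14, 3.14].

### API

Orientations are given as a rotation vector (axis times angle).
In Python, from station import ctrl, optics, job gives the robot as it stands.
- The arm moves only by the shell command python3 -m jog 'ROWS' [OPENING] [FORCE]. ROWS is JSON, a list of rows, each a list of 2 entries, a list of its own where there are three numbers: the shift along the tool's x, y, z in m, then the turn, a rotation vector about the tool's x, y, z in rad. A call has 1 to 5 rows; each row is the pose to reach, as a shift and turn from the pose commanded when the call began, along the tool's axes at that moment; what a row does not reach only later rows make up. A row lasts 1/10 s, in which the tool goes at most 50 mm and 8.59 degrees, less where a joint would pass 70% of its speed; a pose out of reach is approached as far as the arm can. A call with a gripper value outside its range is refused whole. OPENING is the opening, from 0 (shut) to 1 (fully open), set as the call begins (- or left out, the last holds). The fingers move at their own pace and stop on an object; FORCE is the grip in N (left out, the last holds). Time passes only in rows, so rows that repeat a pose let the fingers close. It gives the time, the measured TCP pose, the force, the opening and the grip force at its end, in the units of the state.
- ctrl.get_obs(): the state, without advancing time (a new reading comes with each control period).
- optics.get_image(name): name is "scene" or "top" or "wrist"; returns a dict with "image" (420x560x3 uint8, blue, green, red), "fx", "fy", "cx", "cy" (pixels), "D" ([k1, k2, p1, p2, k3] as OpenCV has them; the pictures are not rectified), "rvec" (rotation vector, rad) and "tvec" (3), from world to camera coordinates, as OpenCV has them; the wrist camera has in their place "mount" (4x4, takes a point from camera to tool coordinates, whose origin is the TCP and whose axes are the flange's). Camera axes: x right, y down, z forward; pixel columns grow to the right and rows downward; lengths in m; the calibration is good to about 2 mm. A picture is of the moment at which its call begins: read the wrist's pose just before it. There is no depth.
- job.finish_job(): hands the job in; it is judged then, once.
The state is a dict: "t": time; "q": joint angles; "dq": joint speeds; "effort": joint torques, N m; "tool_pos": TCP position; "tool_rot": TCP orientation; "contact_force": force on the tool from outside, world axes, zero at the start; "wrist_torque": the same for the moment, N m; "opening": finger opening in m; "grip_force": force on a finger pad.
Only numpy, scipy, OpenCV 4.12 (cv2) and the standard library are available. Lean on these libraries where they do the work, as an engineer would, in place of code of your own. Each camera call takes 0.05 s, during which the arm holds its last target. There are 200 camera calls.

### The job

Make up the order on the aluminium tray: stand the three cone-capped dropper bottles upright in the black collars, the largest bottle in the widest collar, the medium one in the middle-sized collar and the smallest in the narrowest. Leave the flat-capped bottles, which look much the same, standing where they are. The bottles are glass: set them down gently, do not drop them or knock any over.

Things in the scene. Friction and masses are not known exactly. Their poses are not given: they have to be found in the camera images.
- dropper_large: the large dropper bottle, loose, standing: amber glass with a white paper label and a tall pointed CONE cap (red, 30 mm wide at its foot). Straight glass cylinder 46 mm in diameter from 0 to 62 mm, cap from 68 mm, 98 mm tall in all, about 160 g. Origin: centre of its underside; z up. Grip it on the straight glass, not on the cone.
- dropper_medium: the medium dropper bottle, loose, standing: amber glass with a white paper label and a tall pointed CONE cap (red, 23 mm wide at its foot). Straight glass cylinder 34 mm in diameter from 0 to 52 mm, cap from 57 mm, 82 mm tall in all, about 80 g. Origin: centre of its underside; z up. Grip it on the straight glass, not on the cone.
- dropper_small: the small dropper bottle, loose, standing: amber glass with a white paper label and a tall pointed CONE cap (red, 17 mm wide at its foot). Straight glass cylinder 24 mm in diameter from 0 to 42 mm, cap from 46 mm, 66 mm tall in all, about 35 g. Origin: centre of its underside; z up. Grip it on the straight glass, not on the cone.
- flatcap_large: look-alike that does not belong: the same large amber bottle, 46 mm in diameter, loose and standing, with the same label but a FLAT disc-shaped red screw cap 38 mm wide; 80 mm tall in all. Origin: centre of its underside; z up.
- flatcap_medium: look-alike that does not belong: the same medium amber bottle, 34 mm in diameter, loose and standing, with the same label but a FLAT disc-shaped red screw cap 28 mm wide; 69 mm tall in all. Origin: centre of its underside; z up.
- flatcap_small: look-alike that does not belong: the same small amber bottle, 24 mm in diameter, loose and standing, with the same label but a FLAT disc-shaped red screw cap 20 mm wide; 58 mm tall in all. Origin: centre of its underside; z up.
- collar_large: the widest of the three black round collars fixed on the order tray: inside diameter 66 mm, outside 74 mm, 14 mm high, open at the top; the tray's flat floor is inside it. Origin: centre of the collar at the tray's floor, where the underside of a bottle comes to stand; z up.
- collar_medium: the middle-sized of the three black round collars fixed on the order tray: inside diameter 52 mm, outside 60 mm, 14 mm high, open at the top; the tray's flat floor is inside it. Origin: centre of the collar at the tray's floor, where the underside of a bottle comes to stand; z up.
- collar_small: the narrowest of the three black round collars fixed on the order tray: inside diameter 40 mm, outside 48 mm, 14 mm high, open at the top; the tray's flat floor is inside it. Origin: centre of the collar at the tray's floor, where the underside of a bottle comes to stand; z up.
- tray: the aluminium order tray, fixed on the table: 110 x 270 mm, floor 6 mm thick with a rim 12 mm above the table. Origin: centre of its underside. Its y axis runs along the row of three collars, spaced 82 mm; x across it.

How it is judged:
At the end, for the whole second after the job is handed in: Each cone-capped dropper bottle stands upright (within 0.1 rad) and still on the tray's floor (underside within 4 mm of it) inside the collar of its own size (centres within 13 mm); the three flat-capped bottles stand upright and still, within 25 mm of where they began (horizontal distance between dropper_large and collar_large below 0.013 m and z of dropper_large in the frame of collar_large below 0.004 m and angle between each of dropper_large, dropper_medium, dropper_small, flatcap_large, flatcap_medium, flatcap_small's own z axis and vertical below 0.1 rad and linear speed of each of dropper_large, dropper_medium, dropper_small, flatcap_large, flatcap_medium, flatcap_small below 0.01 m/s and angular speed of each of dropper_large, dropper_medium, dropper_small below 0.1 rad/s and horizontal distance between dropper_medium and collar_medium below 0.013 m and z of dropper_medium in the frame of collar_medium below 0.004 m and horizontal distance between dropper_small and collar_small below 0.013 m and z of dropper_small in the frame of collar_small below 0.004 m and distance of each of flatcap_large, flatcap_medium, flatcap_small from where it was at the start of the episode below 0.025 m); the robot touches nothing.
It fails at once if a flat-capped bottle is moved more than 25 mm from where it stood (distance of any of flatcap_large, flatcap_medium, flatcap_small from where it was at the start of the episode above 0.025 m).
It fails at once if any bottle is knocked over (tilted more than 0.9 rad) (angle between any of dropper_large, flatcap_large, dropper_medium, flatcap_medium, dropper_small, flatcap_small's own z axis and vertical above 0.9 rad).
It fails at once if a dropper bottle is dropped or slammed into a collar (faster than 0.45 m/s within the last 15 mm above the tray's floor there) ((horizontal distance between dropper_large and collar_large below 0.02 m and z of dropper_large in the frame of collar_large below 0.015 m and linear speed of dropper_large above 0.45 m/s) or (horizontal distance between dropper_large and collar_medium below 0.02 m and z of dropper_large in the frame of collar_medium below 0.015 m and linear speed of dropper_large above 0.45 m/s) or (horizontal distance between dropper_large and collar_small below 0.02 m and z of dropper_large in the frame of collar_small below 0.015 m and linear speed of dropper_large above 0.45 m/s) or (horizontal distance between dropper_medium and collar_large below 0.02 m and z of dropper_medium in the frame of collar_large below 0.015 m and linear speed of dropper_medium above 0.45 m/s) or (horizontal distance between dropper_medium and collar_medium below 0.02 m and z of dropper_medium in the frame of collar_medium below 0.015 m and linear speed of dropper_medium above 0.45 m/s) or (horizontal distance between dropper_medium and collar_small below 0.02 m and z of dropper_medium in the frame of collar_small below 0.015 m and linear speed of dropper_medium above 0.45 m/s) or (horizontal distance between dropper_small and collar_large below 0.02 m and z of dropper_small in the frame of collar_large below 0.015 m and linear speed of dropper_small above 0.45 m/s) or (horizontal distance between dropper_small and collar_medium below 0.02 m and z of dropper_small in the frame of collar_medium below 0.015 m and linear speed of dropper_small above 0.45 m/s) or (horizontal distance between dropper_small and collar_small below 0.02 m and z of dropper_small in the frame of collar_small below 0.015 m and linear speed of dropper_small above 0.45 m/s)).
It also fails if it takes over 96 s, if anything falls off the work surface, if the arm or the gripper's body presses on something with over 40 N, if the wrist force passes 120 N, or if a joint passes its speed limit or range.

## Working session

There is one attempt and no reset: what is moved stays moved. The work goes in short steps, Python scripts to look and compute and a shell command to move; the robot and the scene stay as the last step left them, time stands still between calls to the robot, and variables do not carry over. Pictures are saved under pics/ and viewed, at most 14 in all, crops included, and the job is handed in when it is done.

```bash
mkdir -p pics; ls
python3 - <<'E'
from station import ctrl, optics
import cv2,numpy as np
print(ctrl.get_obs())
for n in("scene","top","wrist"):
    d=optics.get_image(n); cv2.imwrite(f"pics/{n}0.png",d["image"]); print(n,{k:v for k,v in d.items() if k!="image"})
E
```

```text
pics
{'t': 0.0, 'q': array([-1.37702258e+00,  5.33211304e-02,  1.61428338e+00,  2.74870462e-06,
        1.47596647e+00, -1.18988116e-01]), 'dq': array([-0.0005614 , -0.00055306,  0.00118751,  0.00064924,  0.00134509,
       -0.00033652]), 'effort': array([ 2.22028866e-03, -3.93675828e+01, -3.70179212e+01,  9.23398829e-05,
        7.01969329e-03,  5.51327048e-06]), 'tool_pos': array([ 0.19219493, -0.59407532,  0.2300915 ]), 'tool_rot': array([-3.10130420e+00, -4.88976912e-01,  1.11807303e-04]), 'contact_force': array([-0.12875325, -0.02214958, -0.08345565]), 'wrist_torque': array([0.02199569, 0.01049129, 0.0222354 ]), 'grip_force': 0.0, 'opening': 0.08551003635880648}
scene {'fx': 480.3170420236745, 'fy': 480.3170420236745, 'cx': 279.8630803983315, 'cy': 212.52165682693249, 'D': array([0.02689359, 0.        , 0.        , 0.        , 0.        ]), 'rvec': array([ 1.78297111,  1.66432712, -0.75795489]), 'tvec': array([-0.03996607, -0.35513163,  1.349181  ])}
top {'fx': 472.9785120160692, 'fy': 472.9785120160692, 'cx': 284.50175733560894, 'cy': 214.7538172699741, 'D': array([-0.09823473,  0.        ,  0.        ,  0.        ,  0.        ]), 'rvec': array([ 2.13977485, -2.10841095,  0.1803464 ]), 'tvec': array([-0.00162999,  0.53858099,  0.79857658])}
wrist {'fx': 301.6250590757954, 'fy': 301.6250590757954, 'cx': 283.5249141133188, 'cy': 207.62243326523708, 'D': array([-0.01334955,  0.        ,  0.        ,  0.        ,  0.        ]), 'mount': array([[-6.63483669e-04, -9.65693923e-01, -2.59682128e-01,
         6.63689231e-02],
       [ 9.99999774e-01, -6.68474766e-04, -6.90902407e-05,
         1.01168176e-03],
       [-1.06870924e-04, -2.59682115e-01,  9.65694148e-01,
        -1.42693780e-01],
       [ 0.00000000e+00,  0.00000000e+00,  0.00000000e+00,
         1.00000000e+00]])}
```

View pics/top0.png

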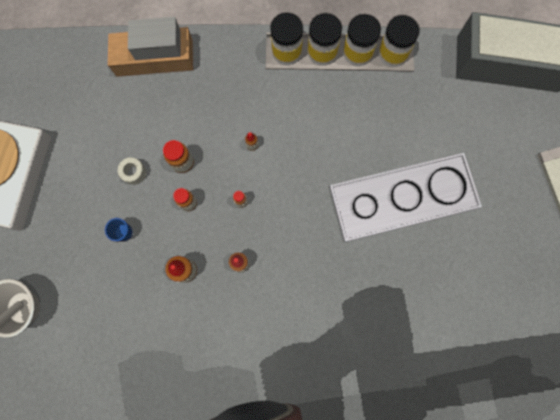

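View pics/scene0.png

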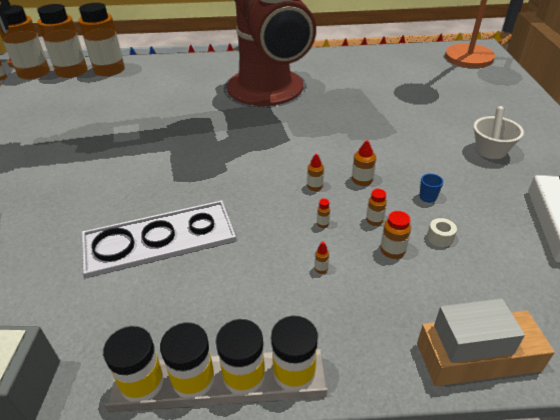

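Top view: the cone caps are large (178,268), medium (237,261) and small (251,138). The flat caps are at (175,150), (182,196) and (239,198). The collars are at (447,186) large, (406,195) medium and (365,206) small. The scene view agrees.

```bash
cat > h.py <<'E'
import cv2,numpy as np
from scipy.spatial.transform import Rotation as R
def ray(d,uv,obs=None):
    K=np.array([[d["fx"],0,d["cx"]],[0,d["fy"],d["cy"]],[0,0,1]])
    p=cv2.undistortPoints(np.array([[uv]],float),K,d["D"])[0,0]; v=np.array([*p,1.])
    if "mount" in d:
        T=np.eye(4);T[:3,:3]=R.from_rotvec(obs["tool_rot"]).as_matrix();T[:3,3]=obs["tool_pos"];T=T@d["mount"]
        return T[:3,3],T[:3,:3]@v
    Rm=cv2.Rodrigues(d["rvec"])[0]; return -Rm.T@d["tvec"],Rm.T@v
def plane(d,uv,z,obs=None):
    o,v=ray(d,uv,obs); return (o+v*(z-o[2])/v[2])[:2]
def red(im):
    h=cv2.cvtColor(im,cv2.COLOR_BGR2HSV)
    m=(((h[...,0]<5)|(h[...,0]>173))&(h[...,1]>180)&(h[...,2]>90)).astype(np.uint8)
    n,l,s,c=cv2.connectedComponentsWithStats(m); return l,[(i,s[i],c[i]) for i in range(1,n) if s[i][4]>25]
def tri(a,b):
    (o,v),(p,w)=a,b; t=np.linalg.lstsq(np.c_[v,-w],p-o,rcond=None)[0]
    x,y=o+v*t[0],p+w*t[1]; return (x+y)/2,np.linalg.norm(x-y)
E
python3 - <<'E'
from h import *; from station import optics
d=optics.get_image("top");s=optics.get_image("scene")
for n,c in(("top",d),("scene",s)):
    l,b=red(c["image"])
    for i,st,ce in b:
        ys,xs=np.where(l==i); tip=(xs[ys==ys.min()].mean(),ys.min())
        print(n,st,ce.round(1),"cen@zs",[plane(c,ce,z).round(3) for z in(.05,.065,.08)],"tip",[plane(c,tip,z).round(3) for z in (.066,.082,.098)])
g=cv2.cvtColor(d["image"],cv2.COLOR_BGR2GRAY)
m=np.zeros_like(g);m[155:240,335:478]=(g[155:240,335:478]<70)
for c in cv2.findContours(m,cv2.RETR_EXTERNAL,2)[0]:
    if cv2.contourArea(c)>100:
        e=cv2.fitEllipse(c);print("collar",e,plane(d,e[0],.014).round(4))
E
```

```text
top [247 134   7   7  40] [250.1 137. ] cen@zs [array([0.683, 0.072]), array([0.678, 0.071]), array([0.673, 0.069])] tip [array([0.683, 0.072]), array([0.678, 0.07 ]), array([0.672, 0.069])]
top [164 141  20  19 304] [173.3 150.2] cen@zs [array([0.657, 0.214]), array([0.652, 0.21 ]), array([0.647, 0.206])] tip [array([0.669, 0.211]), array([0.663, 0.207]), array([0.658, 0.203])]
top [174 189  15  14 160] [181.3 195.7] cen@zs [array([0.571, 0.194]), array([0.567, 0.19 ]), array([0.564, 0.187])] tip [array([0.579, 0.191]), array([0.576, 0.187]), array([0.572, 0.184])]
top [234 192  10  10  69] [238.2 196.4] cen@zs [array([0.571, 0.09 ]), array([0.567, 0.089]), array([0.564, 0.087])] tip [array([0.575, 0.089]), array([0.571, 0.087]), array([0.568, 0.086])]
top [169 261  15  15 170] [175.9 268.2] cen@zs [array([0.44 , 0.197]), array([0.439, 0.193]), array([0.438, 0.189])] tip [array([0.451, 0.197]), array([0.45 , 0.193]), array([0.449, 0.189])]
scene [359 141  14  16 144] [365.4 149.7] cen@zs [array([0.402, 0.199]), array([0.424, 0.193]), array([0.445, 0.188])] tip [array([0.394, 0.201])
[... 312 characters left out ...]
, array([0.569, 0.189]), array([0.587, 0.184])] tip [array([0.554, 0.192]), array([0.573, 0.186]), array([0.592, 0.18 ])]
scene [320 199   9  10  76] [323.7 203.3] cen@zs [array([0.568, 0.089]), array([0.585, 0.086]), array([0.602, 0.083])] tip [array([0.574, 0.087]), array([0.592, 0.084]), array([0.611, 0.081])]
scene [388 211  22  18 318] [398.4 219.6] cen@zs [array([0.623, 0.216]), array([0.638, 0.21 ]), array([0.654, 0.204])] tip [array([0.617, 0.213]), array([0.635, 0.207]), array([0.652, 0.2  ])]
scene [318 242   9  12  75] [322.2 248.3] cen@zs [array([0.682, 0.071]), array([0.697, 0.069]), array([0.711, 0.066])] tip [array([0.683, 0.071]), array([0.699, 0.068]), array([0.714, 0.066])]
```

Run:
```python
from h import *; from station import optics
d=optics.get_image("top")
g=cv2.cvtColor(d["image"],cv2.COLOR_BGR2GRAY)
m=np.zeros_like(g);m[155:240,335:478]=(g[155:240,335:478]<110)
n,l,s,c=cv2.connectedComponentsWithStats(m)
for i in range(1,n):
    if s[i][2]>18:
        ys,xs=np.where(l==i);e=cv2.fitEllipse(cv2.convexHull(np.c_[xs,ys].astype(np.int32)));print("collar",s[i],e,plane(d,e[0],.015).round(4))
```

```text
collar [428 167  39  38 331] ((446.7051696777344, 185.44091796875), (37.6094856262207, 38.73702621459961), 105.69275665283203) [ 0.6055 -0.3008]
collar [391 180  31  32 239] ((406.062255859375, 195.51602172851562), (30.777406692504883, 31.32962989807129), 87.54862213134766) [ 0.5846 -0.2218]
collar [352 194  26  25 178] ((364.4552917480469, 205.74917602539062), (24.363357543945312, 25.4732666015625), 60.882808685302734) [ 0.5637 -0.1426]
```

```bash
cat > go.py <<'E'
import sys
from h import *
from station import ctrl
o=ctrl.get_obs(); t=np.array(eval(sys.argv[1])); M=R.from_rotvec(o["tool_rot"]).as_matrix()
print("t",o["t"].__round__(2),"pos",o["tool_pos"].round(4),"shift",(M.T@(t-o["tool_pos"])).round(4),"yaxis",M[:,1].round(3),"fix",(R.from_matrix(M.T)*R.from_matrix(np.c_[[.952,.306,0],[.306,-.952,0],[0,0,-1]])).as_rotvec().round(3))
E
python3 go.py .5,.1,.23
```

```text
t 0.3 pos [ 0.1923 -0.5944  0.2308] shift [ 0.5065 -0.566   0.0013] yaxis [ 0.308 -0.951 -0.001] fix [-0.001 -0.     0.002]
```

```bash
python3 -m jog '[[[0.03,-0.034,0],[0,0,0]],[[0.06,-0.068,0],[0,0,0]],[[0.09,-0.102,0],[0,0,0]],[[0.12,-0.136,0],[0,0,0]],[[0.15,-0.17,0],[0,0,0]]]' 1
python3 -m jog '[[[0.033,-0.037,0],[0,0,0]],[[0.066,-0.074,0],[0,0,0]],[[0.1,-0.111,0],[0,0,0]],[[0.133,-0.148,0],[0,0,0]],[[0.166,-0.185,0],[0,0,0]]]'
python3 -m jog '[[[0.033,-0.037,0],[0,0,0]],[[0.066,-0.074,0],[0,0,0]],[[0.1,-0.111,0],[0,0,0]],[[0.133,-0.148,0],[0,0,0]],[[0.166,-0.185,0],[0,0,0]]]'
python3 go.py .5,.1,.23
```

```text
t: 0.8
tool_pos: [0.2831, -0.3851, 0.2312]
tool_rot: [3.103, 0.488, 0.0]
contact_force: [1.3, 0.8, 0.5]
opening: 0.0854
grip_force: 0.0
t: 1.3
tool_pos: [0.3841, -0.1578, 0.2316]
tool_rot: [3.103, 0.488, 0.002]
contact_force: [1.9, 0.4, -0.3]
opening: 0.0852
grip_force: 0.0
t: 1.8
tool_pos: [0.4852, 0.0697, 0.2316]
tool_rot: [3.103, 0.49, 0.002]
contact_force: [0.4, -0.2, 1.2]
opening: 0.0851
grip_force: 0.0
t 1.8 pos [0.4852 0.0697 0.2316] shift [ 0.0234 -0.0243  0.0016] yaxis [ 0.308 -0.951  0.001] fix [ 0.001 -0.001  0.002]
```

```bash
python3 -m jog '[[[0.012,-0.012,0],[0,0,0]],[[0.023,-0.024,0],[0,0,0]],[[0.023,-0.024,0],[0,0,0]],[[0.023,-0.024,0],[0,0,0]]]'
python3 - <<'E'
from h import *; from station import optics,ctrl
o=ctrl.get_obs();d=optics.get_image("wrist");np.save("o1.npy",np.r_[o["tool_pos"],o["tool_rot"]]);cv2.imwrite("pics/w1.png",d["image"])
E
```

```text
t: 2.2
tool_pos: [0.4991, 0.0969, 0.2312]
tool_rot: [3.103, 0.489, -0.001]
contact_force: [-0.6, -0.3, 0.2]
opening: 0.0853
grip_force: 0.0
```

View pics/w1.png

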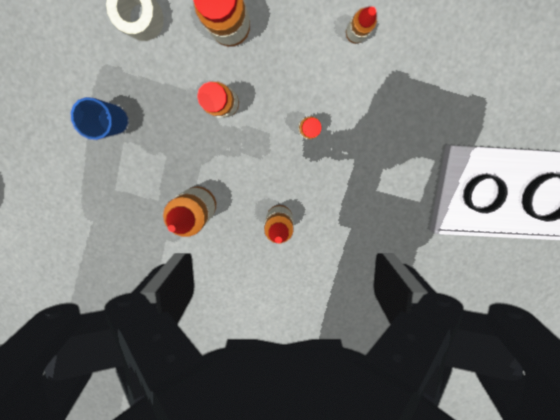

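Wrist view: large cone cap around (180,222) with its tip near (172,229), medium at (279,234), small at (367,16). The small collar is at (485,193). I'll refine the positions from the tips and from the cap-foot circles.

Run:
```python
from h import *; from station import optics
d=optics.get_image("wrist");a=np.load("o1.npy");o=dict(tool_pos=a[:3],tool_rot=a[3:])
im=d["image"];h=cv2.cvtColor(im,cv2.COLOR_BGR2HSV)
m=(((h[...,0]<6)|(h[...,0]>172))&(h[...,1]>150)&(h[...,2]>60)).astype(np.uint8)
n,l,s,c=cv2.connectedComponentsWithStats(m)
M=d["mount"];Rw=R.from_rotvec(o["tool_rot"]).as_matrix()@M[:3,:3]
dn=Rw.T@np.array([0,0,-1.]);nad=np.array([d["fx"]*dn[0]/dn[2]+d["cx"],d["fy"]*dn[1]/dn[2]+d["cy"]]);print("nadir",nad.round())
for i in range(1,n):
    if s[i][4]>60:
        ys,xs=np.where(l==i);P=np.c_[xs,ys];u=(c[i]-nad)/np.linalg.norm(c[i]-nad)
        q=(P-nad)@u; tip=P[q>=q.max()-.8].mean(0)
        print(s[i],c[i].round(1),"tip",tip,[plane(d,tip,z,o).round(4) for z in(.066,.082,.098)],"cen",[plane(d,c[i],z,o).round(4) for z in (.052,.065,.078)])
```

```text
nadir [283. 126.]
[194   0  42  22 709] [215.3   8.7] tip [194.5   0. ] [array([0.6429, 0.226 ]), array([0.6387, 0.2203]), array([0.6345, 0.2146])] cen [array([0.6454, 0.2106]), array([0.6421, 0.2068]), array([0.6387, 0.203 ])]
[358   7  17  20 266] [366.6  16.5] tip [372.4   7.8] [array([0.6861, 0.0717]), array([0.6797, 0.0741]), array([0.6733, 0.0764])] cen [array([0.6832, 0.0723]), array([0.6783, 0.074 ]), array([0.6734, 0.0758])]
[198  82  29  30 678] [211.7  96.8] tip [198.83333333  90.5       ] [array([0.5696, 0.2039]), array([0.5692, 0.1993]), array([0.5689, 0.1948])] cen [array([0.5681, 0.194 ]), array([0.5679, 0.1909]), array([0.5676, 0.1877])]
[302 118  19  19 292] [311.1 127.1] tip [320. 127.] [array([0.5732, 0.0818]), array([0.5727, 0.0836]), array([0.5721, 0.0854])] cen [array([0.5708, 0.089 ]), array([0.5705, 0.0901]), array([0.5702, 0.0912])]
[166 207  28  27 589] [179.6 219.9] tip [168.85714286 228.42857143] [array([0.4237, 0.2014]), array([0.4309, 0.197 ]), array([0.4381, 0.1926])] cen [array([0.4309, 0.196 ]), array([0.4362, 0.1928]), array([0.4415, 0.1896])]
[269 223  19  20 305] [278.  232.4] tip [278. 242.] [array([0.4449, 0.0846]), array([0.451 , 0.0863]), array([0.4572, 0.0879])] cen [array([0.4506, 0.0867]), array([0.4552, 0.0879]), array([0.4597, 0.0891])]
```

```bash
python3 go.py .453,.087,.231;  python3 go.py .453,.087,.016
```

```text
t 2.3 pos [0.4991 0.0964 0.2313] shift [-0.0467 -0.0052  0.0003] yaxis [ 0.306 -0.952  0.   ] fix [0. 0. 0.]
t 2.3 pos [0.4991 0.0964 0.2313] shift [-0.0467 -0.0053  0.2153] yaxis [ 0.306 -0.952  0.   ] fix [0. 0. 0.]
```

```bash
python3 -m jog '[[[-0.024,-0.003,0],[0,0,0]],[[-0.047,-0.005,0.02],[0,0,0]],[[-0.047,-0.005,0.06],[0,0,0]],[[-0.047,-0.005,0.09],[0,0,0]],[[-0.047,-0.005,0.12],[0,0,0]]]'
python3 -m jog '[[[0,0,0.02],[0,0,0]],[[0,0,0.04],[0,0,0]],[[0,0,0.055],[0,0,0]],[[0,0,0.055],[0,0,0]],[[0,0,0.055],[0,0,0]]]'
python3 go.py .453,.087,.016
```

```text
t: 2.8
tool_pos: [0.4526, 0.0866, 0.1103]
tool_rot: [3.103, 0.486, 0.001]
contact_force: [0.1, 0.4, 1.0]
opening: 0.0852
grip_force: 0.0
t: 3.3
tool_pos: [0.453, 0.087, 0.0567]
tool_rot: [3.103, 0.487, 0.0]
contact_force: [-0.1, -0.8, 0.0]
opening: 0.0855
grip_force: 0.0
t 3.3 pos [0.453  0.087  0.0567] shift [-0.     -0.      0.0407] yaxis [ 0.306 -0.952  0.   ] fix [ 0. -0.  0.]
```

Excellent tracking. Descend and close slowly (20–30 N).

```bash
python3 -m jog '[[[0,0,0.015],[0,0,0]],[[0,0,0.03],[0,0,0]],[[0,0,0.04],[0,0,0]],[[0,0,0.04],[0,0,0]],[[0,0,0.04],[0,0,0]]]' 1 25
python3 -m jog '[[[0,0,0],[0,0,0]],[[0,0,0],[0,0,0]],[[0,0,0],[0,0,0]],[[0,0,0],[0,0,0]],[[0,0,0],[0,0,0]]]' 0.6 25
python3 -m jog '[[[0,0,0],[0,0,0]],[[0,0,0],[0,0,0]],[[0,0,0],[0,0,0]],[[0,0,0],[0,0,0]],[[0,0,0],[0,0,0]]]' 0.2 25
python3 -m jog '[[[0,0,0],[0,0,0]],[[0,0,0],[0,0,0]]]' 0.2 30
```

```text
t: 3.8
tool_pos: [0.4536, 0.0876, 0.0171]
tool_rot: [3.103, 0.489, 0.002]
contact_force: [-0.1, -0.0, 1.0]
opening: 0.0852
grip_force: 0.0
t: 4.3
tool_pos: [0.4531, 0.0877, 0.0164]
tool_rot: [3.103, 0.489, 0.0]
contact_force: [-0.3, 0.1, -0.1]
opening: 0.0512
grip_force: 0.0
t: 4.8
tool_pos: [0.4531, 0.0877, 0.0164]
tool_rot: [-3.103, -0.489, -0.0]
contact_force: [0.1, 0.7, 0.1]
opening: 0.0335
grip_force: 24.9
t: 5.0
tool_pos: [0.4531, 0.0877, 0.0164]
tool_rot: [-3.103, -0.489, -0.0]
contact_force: [-0.3, -0.4, 2.0]
opening: 0.0335
grip_force: 29.7
```

```bash
python3 -m jog '[[[0,0,-0.01],[0,0,0]],[[0,0,-0.03],[0,0,0]],[[0,0,-0.06],[0,0,0]],[[0,0,-0.09],[0,0,0]],[[0,0,-0.12],[0,0,0]]]'
python3 - <<'E'
from h import *; from station import optics
d=optics.get_image("wrist");cv2.imwrite("pics/w2.png",d["image"])
E
python3 go.py .5846,-.2218,.137
```

```text
t: 5.5
tool_pos: [0.4525, 0.0876, 0.1376]
tool_rot: [3.103, 0.489, -0.001]
contact_force: [0.8, -0.7, -0.9]
opening: 0.0336
grip_force: 29.9
t 5.55 pos [0.456  0.0878 0.1437] shift [0.027  0.3341 0.0078] yaxis [ 0.308 -0.951  0.003] fix [ 0.003 -0.009  0.002]
```

View pics/w2.png

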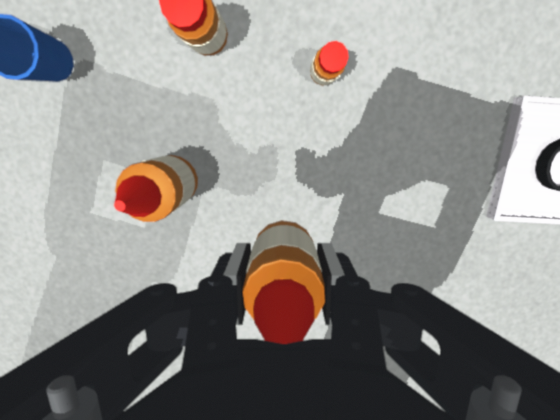

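The bottle is held upright, centred between the fingers at (285,290).

```bash
python3 -m jog '[[[0.002,0.02,0],[0,0,0]],[[0.005,0.055,0],[0,0,0]],[[0.009,0.095,0],[0,0,0]],[[0.013,0.14,0],[0,0,0]],[[0.017,0.185,0],[0,0,0]]]'
python3 -m jog '[[[0.004,0.045,0],[0,0,0]],[[0.008,0.085,0],[0,0,0]],[[0.011,0.12,0],[0,0,0]],[[0.013,0.14,0],[0,0,0]],[[0.014,0.15,0],[0,0,0]]]'
python3 -m jog '[[[0,0,0],[0,0,0]],[[0,0,0],[0,0,0]],[[0,0,0],[0,0,0]]]'
python3 go.py .5846,-.2218,.022
python3 - <<'E'
from h import *; from station import optics
d=optics.get_image("wrist");cv2.imwrite("pics/w3.png",d["image"])
E
```

```text
t: 6.05
tool_pos: [0.5264, -0.0846, 0.1366]
tool_rot: [3.103, 0.49, 0.0]
contact_force: [0.9, 1.0, -0.6]
opening: 0.0333
grip_force: 30.0
t: 6.55
tool_pos: [0.5858, -0.2233, 0.1363]
tool_rot: [3.104, 0.487, -0.001]
contact_force: [0.7, 0.1, -0.8]
opening: 0.033
grip_force: 30.1
t: 6.85
tool_pos: [0.5852, -0.2203, 0.1362]
tool_rot: [-3.102, -0.491, 0.001]
contact_force: [1.0, 0.8, -0.9]
opening: 0.0332
grip_force: 30.1
t 6.85 pos [ 0.5852 -0.2203  0.1362] shift [-0.001   0.0013  0.1142] yaxis [ 0.309 -0.951 -0.001] fix [-0.001  0.     0.003]
```

View pics/w3.png

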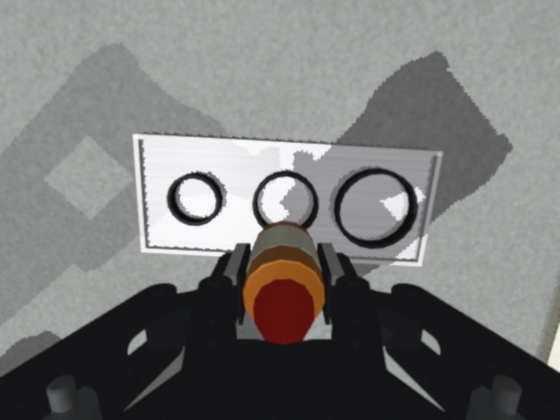

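Collars in the wrist view are at about (195,198), (286,203) and (375,207), partly under the bottle. I'll cross-check them against the top view.

Run:
```python
from h import *; from station import optics,ctrl
o=ctrl.get_obs();d=optics.get_image("wrist");g=cv2.cvtColor(d["image"],cv2.COLOR_BGR2GRAY)
for n,(x0,x1) in dict(small=(160,230),large=(325,425)).items():
    m=np.zeros_like(g);m[160:252,x0:x1]=g[160:252,x0:x1]<70
    k,l,s,c=cv2.connectedComponentsWithStats(m);i=1+s[1:,4].argmax()
    ys,xs=np.where(l==i);e=cv2.fitEllipse(cv2.convexHull(np.c_[xs,ys].astype(np.int32)));print(n,np.round(e[0]),np.round(e[1]),plane(d,e[0],.017,o).round(4))
```

```text
small [195. 199.] [51. 54.] [ 0.5652 -0.1444]
large [375. 208.] [79. 83.] [ 0.6068 -0.3008]
```

```bash
python3 -m jog '[[[0,0.001,0.02],[0,0,0]],[[0,0.001,0.045],[0,0,0]],[[0,0.001,0.07],[0,0,0]],[[0,0.001,0.085],[0,0,0]],[[0,0.001,0.09],[0,0,0]]]'
python3 -m jog '[[[0,0,0.006],[0,0,0]],[[0,0,0.012],[0,0,0]],[[0,0,0.018],[0,0,0]],[[0,0,0.022],[0,0,0]],[[0,0,0.022],[0,0,0]]]'
python3 -m jog '[[[0,0,0.001],[0,0,0]],[[0,0,0.002],[0,0,0]],[[0,0,0.002],[0,0,0]],[[0,0,0.002],[0,0,0]]]'
python3 go.py .5853,-.2222,.022
```

```text
t: 7.45
tool_pos: [0.5845, -0.2213, 0.0441]
tool_rot: [-3.101, -0.49, 0.005]
contact_force: [-0.7, -0.4, -0.8]
opening: 0.0334
grip_force: 30.1
t: 7.95
tool_pos: [0.5856, -0.2223, 0.0238]
tool_rot: [-3.103, -0.489, 0.001]
contact_force: [0.9, 0.4, -0.7]
opening: 0.0333
grip_force: 30.1
t: 8.35
tool_pos: [0.586, -0.2225, 0.0225]
tool_rot: [3.103, 0.489, 0.0]
contact_force: [-0.4, 0.8, -0.2]
opening: 0.0333
grip_force: 30.1
t 8.35 pos [ 0.586  -0.2225  0.0225] shift [-0.0006 -0.0005  0.0005] yaxis [ 0.308 -0.951  0.   ] fix [ 0.    -0.     0.002]
```

```bash
python3 -m jog '[[[0,0,0.0005],[0,0,0]],[[0,0,0.001],[0,0,0]],[[0,0,0.001],[0,0,0]],[[0,0,0.001],[0,0,0]]]'
```

```text
t: 8.75
tool_pos: [0.5861, -0.2226, 0.0225]
tool_rot: [3.103, 0.489, -0.0]
contact_force: [-2.2, 1.5, 5.8]
opening: 0.0332
grip_force: 30.5
```

Contact felt. Release partway and rise.

```bash
python3 -m jog '[[[0,0,0],[0,0,0]],[[0,0,0],[0,0,0]],[[0,0,0],[0,0,0]],[[0,0,0],[0,0,0]],[[0,0,0],[0,0,0]]]' 0.62
python3 -m jog '[[[0,0,-0.01],[0,0,0]],[[0,0,-0.03],[0,0,0]],[[0,0,-0.06],[0,0,0]],[[0,0,-0.09],[0,0,0]],[[0,0,-0.12],[0,0,0]]]'
python3 -m jog '[[[0,0,-0.03],[0,0,0]],[[0,0,-0.05],[0,0,0]],[[0,0,-0.06],[0,0,0]],[[0,0,-0.06],[0,0,0]]]' 1
python3 go.py .439,.191,.2
python3 - <<'E'
from h import *; from station import optics
d=optics.get_image("wrist");cv2.imwrite("pics/w4.png",d["image"])
E
```

```text
t: 9.25
tool_pos: [0.5858, -0.2225, 0.0211]
tool_rot: [-3.103, -0.489, 0.0]
contact_force: [-0.2, 0.2, 1.3]
opening: 0.0529
grip_force: 0.0
t: 9.75
tool_pos: [0.5859, -0.2225, 0.1433]
tool_rot: [3.103, 0.489, 0.001]
contact_force: [0.6, 0.6, 0.2]
opening: 0.0533
grip_force: 0.0
t: 10.15
tool_pos: [0.5868, -0.2229, 0.2037]
tool_rot: [3.101, 0.489, 0.005]
contact_force: [-0.1, -0.5, 1.0]
opening: 0.0853
grip_force: 0.0
t 10.15 pos [ 0.5868 -0.2229  0.2037] shift [-0.0132 -0.4393  0.0025] yaxis [ 0.308 -0.951  0.003] fix [ 0.003 -0.003  0.002]
```

View pics/w4.png

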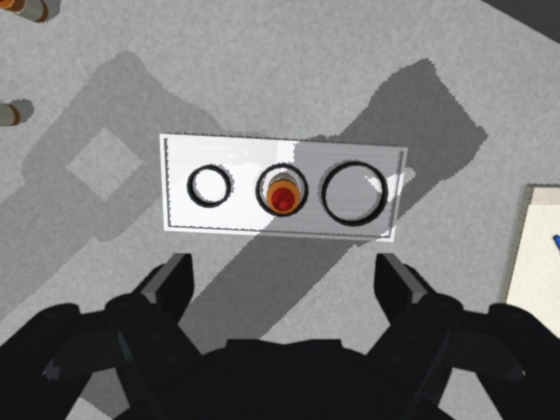

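The medium bottle stands upright in the middle collar (282,195). Next is the large one.

```bash
python3 -m jog '[[[-0.001,-0.03,0],[0,0,0]],[[-0.002,-0.08,0],[0,0,0]],[[-0.004,-0.13,0],[0,0,0]],[[-0.005,-0.175,0],[0,0,0]],[[-0.007,-0.22,0],[0,0,0]]]'
python3 -m jog '[[[-0.001,-0.045,0],[0,0,0]],[[-0.002,-0.09,0],[0,0,0]],[[-0.004,-0.135,0],[0,0,0]],[[-0.005,-0.18,0],[0,0,0]],[[-0.007,-0.21,0],[0,0,0]]]'
python3 -m jog '[[[0,-0.008,0],[0,0,0]],[[0,-0.008,0],[0,0,0]],[[0,-0.008,0],[0,0,0]]]'
python3 go.py .439,.191,.029
```

```text
t: 10.7
tool_pos: [0.5096, -0.0136, 0.1989]
tool_rot: [-3.102, -0.488, 0.005]
contact_force: [-0.4, 1.0, -0.3]
opening: 0.0851
grip_force: 0.0
t: 11.2
tool_pos: [0.438, 0.1843, 0.1992]
tool_rot: [-3.103, -0.492, 0.005]
contact_force: [-0.7, 0.4, -0.4]
opening: 0.0855
grip_force: 0.0
t: 11.5
tool_pos: [0.4378, 0.1891, 0.2004]
tool_rot: [3.103, 0.488, -0.002]
contact_force: [0.1, -0.4, -0.9]
opening: 0.0857
grip_force: 0.0
t 11.5 pos [0.4378 0.1891 0.2004] shift [ 0.002  -0.0016  0.1714] yaxis [ 0.307 -0.952  0.001] fix [0.001 0.002 0.001]
```

```bash
python3 -m jog '[[[0.001,-0.001,0.02],[0,0,0]],[[0.001,-0.001,0.05],[0,0,0]],[[0.001,-0.001,0.075],[0,0,0]],[[0.001,-0.001,0.1],[0,0,0]],[[0.001,-0.001,0.115],[0,0,0]]]'
python3 -m jog '[[[0,0,0.015],[0,0,0]],[[0,0,0.03],[0,0,0]],[[0,0,0.045],[0,0,0]],[[0,0,0.055],[0,0,0]],[[0,0,0.055],[0,0,0]]]'
python3 -m jog '[[[0,0,0],[0,0,0]],[[0,0,0],[0,0,0]],[[0,0,0],[0,0,0]],[[0,0,0],[0,0,0]],[[0,0,0],[0,0,0]]]' 0.65 25
python3 go.py .439,.191,.029
```

```text
t: 12.0
tool_pos: [0.4378, 0.1892, 0.0837]
tool_rot: [3.103, 0.485, -0.005]
contact_force: [-0.0, 0.2, 0.1]
opening: 0.0855
grip_force: 0.0
t: 12.5
tool_pos: [0.4375, 0.1898, 0.0295]
tool_rot: [3.103, 0.486, -0.006]
contact_force: [-0.1, -0.4, 0.4]
opening: 0.0853
grip_force: 0.0
t: 13.0
tool_pos: [0.4387, 0.1913, 0.0317]
tool_rot: [-3.103, -0.49, -0.001]
contact_force: [-1.1, -0.4, -0.2]
opening: 0.0554
grip_force: 0.0
t 13.0 pos [0.4387 0.1913 0.0317] shift [0.0002 0.0004 0.0027] yaxis [ 0.308 -0.951  0.   ] fix [ 0.    -0.001  0.002]
```

```bash
python3 -m jog '[[[0,0,0.002],[0,0,0]],[[0,0,0.002],[0,0,0]],[[0,0,0.002],[0,0,0]],[[0,0,0.002],[0,0,0]],[[0,0,0.002],[0,0,0]]]' 0.35 35
python3 -m jog '[[[0,0,0],[0,0,0]],[[0,0,0],[0,0,0]],[[0,0,0],[0,0,0]]]'
python3 -m jog '[[[0,0,-0.01],[0,0,0]],[[0,0,-0.03],[0,0,0]],[[0,0,-0.06],[0,0,0]],[[0,0,-0.09],[0,0,0]],[[0,0,-0.12],[0,0,0]]]'
python3 -m jog '[[[0,0,-0.02],[0,0,0]],[[0,0,-0.025],[0,0,0]],[[0,0,-0.025],[0,0,0]]]'
python3 go.py .606,-.301,.175
python3 - <<'E'
from h import *; from station import optics
d=optics.get_image("wrist");cv2.imwrite("pics/w5.png",d["image"])
E
```

```text
t: 13.5
tool_pos: [0.4389, 0.1915, 0.0304]
tool_rot: [-3.103, -0.49, -0.001]
contact_force: [-3.2, -0.5, 7.2]
opening: 0.045
grip_force: 35.1
t: 13.8
tool_pos: [0.4389, 0.1915, 0.0304]
tool_rot: [-3.103, -0.49, -0.001]
contact_force: [-2.5, -0.6, 6.5]
opening: 0.0454
grip_force: 35.1
t: 14.3
tool_pos: [0.4378, 0.1911, 0.1502]
tool_rot: [3.103, 0.49, -0.001]
contact_force: [-0.0, -0.2, -2.0]
opening: 0.0449
grip_force: 36.2
t: 14.6
tool_pos: [0.4386, 0.1913, 0.1747]
tool_rot: [-3.103, -0.489, -0.002]
contact_force: [-0.1, 0.5, -2.7]
opening: 0.045
grip_force: 36.2
t 14.6 pos [0.4386 0.1913 0.1747] shift [ 7.800e-03  5.199e-01 -2.000e-04] yaxis [ 0.308 -0.951  0.   ] fix [ 0.    -0.001  0.002]
```

View pics/w5.png

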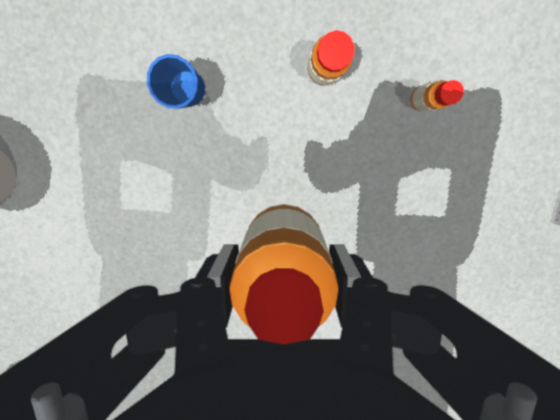

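The large bottle is held upright and centred at (284,285). Carry it to the large collar.

```bash
python3 -m jog '[[[0,0.015,0],[0,0,0]],[[0.001,0.05,0],[0,0,0]],[[0.001,0.09,0],[0,0,0]],[[0.002,0.135,0],[0,0,0]],[[0.003,0.18,0],[0,0,0]]]'
python3 -m jog '[[[0.001,0.045,0],[0,0,0]],[[0.001,0.09,0],[0,0,0]],[[0.002,0.135,0],[0,0,0]],[[0.002,0.18,0],[0,0,0]],[[0.003,0.225,0],[0,0,0]]]'
python3 -m jog '[[[0,0.04,0],[0,0,0]],[[0.001,0.07,0],[0,0,0]],[[0.001,0.095,0],[0,0,0]],[[0.001,0.11,0],[0,0,0]],[[0.002,0.115,0],[0,0,0]]]'
python3 -m jog '[[[0,0,0],[0,0,0]],[[0,0,0],[0,0,0]],[[0,0,0],[0,0,0]],[[0,0,0],[0,0,0]]]'
python3 go.py .606,-.301,.037
```

```text
t: 15.15
tool_pos: [0.4956, 0.0196, 0.1719]
tool_rot: [-3.102, -0.49, 0.005]
contact_force: [0.8, 0.2, -2.2]
opening: 0.0451
grip_force: 36.5
t: 15.65
tool_pos: [0.5678, -0.1936, 0.1714]
tool_rot: [-3.101, -0.488, 0.005]
contact_force: [0.3, 1.1, -2.1]
opening: 0.0451
grip_force: 36.5
t: 16.15
tool_pos: [0.6054, -0.3018, 0.172]
tool_rot: [-3.101, -0.487, 0.004]
contact_force: [-0.4, 0.1, -2.2]
opening: 0.0454
grip_force: 36.5
t: 16.55
tool_pos: [0.6061, -0.3002, 0.1745]
tool_rot: [-3.103, -0.491, -0.0]
contact_force: [-1.3, 0.1, -2.3]
opening: 0.0451
grip_force: 36.5
t 16.55 pos [ 0.6061 -0.3002  0.1745] shift [-0.0003  0.0008  0.1375] yaxis [ 0.309 -0.951  0.   ] fix [ 0.    -0.     0.003]
```

```bash
python3 -m jog '[[[0,0.001,0.02],[0,0,0]],[[0,0.001,0.05],[0,0,0]],[[0,0.001,0.08],[0,0,0]],[[0,0.001,0.1],[0,0,0]],[[0,0.001,0.11],[0,0,0]]]'
python3 -m jog '[[[0,0,0.006],[0,0,0]],[[0,0,0.012],[0,0,0]],[[0,0,0.018],[0,0,0]],[[0,0,0.024],[0,0,0]],[[0,0,0.026],[0,0,0]]]'
python3 -m jog '[[[0,0,0.001],[0,0,0]],[[0,0,0.001],[0,0,0]],[[0,0,0.001],[0,0,0]],[[0,0,0.001],[0,0,0]]]'
python3 -m jog '[[[0,0,0.0005],[0,0,0]],[[0,0,0.001],[0,0,0]],[[0,0,0.001],[0,0,0]],[[0,0,0.001],[0,0,0]]]'
```

```text
t: 17.05
tool_pos: [0.605, -0.3007, 0.0616]
tool_rot: [-3.1, -0.49, 0.005]
contact_force: [0.3, -0.1, -1.7]
opening: 0.0451
grip_force: 36.5
t: 17.55
tool_pos: [0.6063, -0.302, 0.038]
tool_rot: [-3.103, -0.489, 0.0]
contact_force: [-1.0, -1.2, -2.6]
opening: 0.0451
grip_force: 36.5
t: 17.95
tool_pos: [0.6066, -0.3022, 0.0377]
tool_rot: [3.103, 0.489, 0.001]
contact_force: [-0.3, 0.1, -2.6]
opening: 0.0455
grip_force: 36.5
t: 18.35
tool_pos: [0.6064, -0.3021, 0.0365]
tool_rot: [3.103, 0.489, 0.0]
contact_force: [0.6, 0.3, -0.9]
opening: 0.0449
grip_force: 36.7
```

Contact is beginning (−2.6 to −0.9 N). Go slightly lower, then release.

```bash
python3 -m jog '[[[0,0,0.0005],[0,0,0]],[[0,0,0.0005],[0,0,0]],[[0,0,0.0005],[0,0,0]]]'
python3 -m jog '[[[0,0,0.0005],[0,0,0]],[[0,0,0.0005],[0,0,0]],[[0,0,0.0005],[0,0,0]],[[0,0,0.0005],[0,0,0]],[[0,0,0.0005],[0,0,0]]]' 0.74
python3 -m jog '[[[0,0,-0.01],[0,0,0]],[[0,0,-0.03],[0,0,0]],[[0,0,-0.06],[0,0,0]],[[0,0,-0.09],[0,0,0]],[[0,0,-0.12],[0,0,0]]]'
python3 -m jog '[[[0,0,-0.03],[0,0,0]],[[0,0,-0.04],[0,0,0]],[[0,0,-0.04],[0,0,0]],[[0,0,-0.04],[0,0,0]]]' 1
python3 go.py .683,.072,.2
python3 - <<'E'
from h import *; from station import optics
d=optics.get_image("wrist");cv2.imwrite("pics/w6.png",d["image"])
E
```

```text
t: 18.65
tool_pos: [0.6065, -0.3021, 0.0365]
tool_rot: [3.103, 0.489, 0.0]
contact_force: [-2.8, 0.8, 4.1]
opening: 0.0452
grip_force: 36.9
t: 19.15
tool_pos: [0.6064, -0.3021, 0.0352]
tool_rot: [3.103, 0.489, 0.0]
contact_force: [-0.8, -0.4, -0.8]
opening: 0.0634
grip_force: 0.0
t: 19.65
tool_pos: [0.6064, -0.3021, 0.1574]
tool_rot: [3.103, 0.489, 0.001]
contact_force: [0.7, 0.4, -0.3]
opening: 0.0628
grip_force: 0.0
t: 20.05
tool_pos: [0.6058, -0.3017, 0.1939]
tool_rot: [-3.102, -0.489, 0.002]
contact_force: [0.1, 0.2, 0.2]
opening: 0.0856
grip_force: 0.0
t 20.05 pos [ 0.6058 -0.3017  0.1939] shift [ 0.1884 -0.3318 -0.0059] yaxis [ 0.308 -0.951 -0.001] fix [-0.001  0.001  0.002]
```

View pics/w6.png

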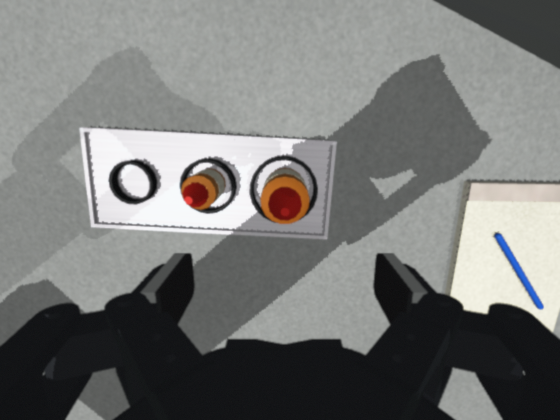

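Large (285,195) and medium (205,188) stand in their collars. Now the small one.

```bash
python3 -m jog '[[[0.01,-0.018,0],[0,0,0]],[[0.03,-0.052,0],[0,0,0]],[[0.05,-0.088,0],[0,0,0]],[[0.072,-0.126,0],[0,0,0]],[[0.094,-0.166,0],[0,0,0]]]'
python3 -m jog '[[[0.022,-0.039,0],[0,0,0]],[[0.044,-0.078,0],[0,0,0]],[[0.066,-0.117,0],[0,0,0]],[[0.084,-0.148,0],[0,0,0]],[[0.094,-0.166,0],[0,0,0]]]'
python3 -m jog '[[[0,0,0],[0,0,0]],[[0,0,0],[0,0,0]],[[0,0,0],[0,0,0]]]'
python3 go.py .683,.072,.014
```

```text
t: 20.6
tool_pos: [0.644, -0.1125, 0.1933]
tool_rot: [-3.102, -0.489, 0.004]
contact_force: [0.7, -0.1, 0.5]
opening: 0.0855
grip_force: 0.0
t: 21.1
tool_pos: [0.6821, 0.0755, 0.1933]
tool_rot: [-3.101, -0.494, 0.005]
contact_force: [0.6, -0.2, 0.1]
opening: 0.0856
grip_force: 0.0
t: 21.4
tool_pos: [0.6828, 0.0704, 0.1948]
tool_rot: [3.103, 0.487, -0.002]
contact_force: [0.3, 0.7, 0.9]
opening: 0.0853
grip_force: 0.0
t 21.4 pos [0.6828 0.0704 0.1948] shift [ 0.0009 -0.0015  0.1808] yaxis [ 0.306 -0.952  0.   ] fix [0.    0.001 0.   ]
```

```bash
python3 -m jog '[[[0.001,-0.001,0.02],[0,0,0]],[[0.001,-0.001,0.05],[0,0,0]],[[0.001,-0.001,0.08],[0,0,0]],[[0.001,-0.001,0.11],[0,0,0]],[[0.001,-0.001,0.125],[0,0,0]]]'
python3 -m jog '[[[0,0,0.015],[0,0,0]],[[0,0,0.03],[0,0,0]],[[0,0,0.045],[0,0,0]],[[0,0,0.054],[0,0,0]],[[0,0,0.054],[0,0,0]]]'
python3 -m jog '[[[0,0,0],[0,0,0]],[[0,0,0],[0,0,0]],[[0,0,0],[0,0,0]],[[0,0,0],[0,0,0]],[[0,0,0],[0,0,0]]]' 0.45 25
python3 go.py .683,.072,.014
```

```text
t: 21.9
tool_pos: [0.6817, 0.0713, 0.0668]
tool_rot: [-3.103, -0.486, 0.008]
contact_force: [-0.5, -0.2, -0.0]
opening: 0.0857
grip_force: 0.0
t: 22.4
tool_pos: [0.6826, 0.073, 0.0145]
tool_rot: [-3.103, -0.489, 0.004]
contact_force: [-0.4, 0.4, 0.1]
opening: 0.0854
grip_force: 0.0
t: 22.9
tool_pos: [0.684, 0.073, 0.0167]
tool_rot: [3.103, 0.489, 0.001]
contact_force: [0.1, -0.1, 0.3]
opening: 0.0385
grip_force: 0.0
t 22.9 pos [0.684  0.073  0.0167] shift [-0.0012  0.0006  0.0027] yaxis [ 0.308 -0.951  0.   ] fix [ 0.    -0.001  0.002]
```

```bash
python3 -m jog '[[[-0.001,0,0.002],[0,0,0]],[[-0.001,0,0.002],[0,0,0]],[[-0.001,0,0.002],[0,0,0]],[[-0.001,0,0.002],[0,0,0]],[[-0.001,0,0.002],[0,0,0]]]' 0.12 25
python3 -m jog '[[[0,0,0],[0,0,0]],[[0,0,0],[0,0,0]],[[0,0,0],[0,0,0]]]'
python3 -m jog '[[[0,0,-0.01],[0,0,0]],[[0,0,-0.03],[0,0,0]],[[0,0,-0.06],[0,0,0]],[[0,0,-0.09],[0,0,0]],[[0,0,-0.12],[0,0,0]]]'
python3 -m jog '[[[0,0,-0.02],[0,0,0]],[[0,0,-0.025],[0,0,0]],[[0,0,-0.025],[0,0,0]]]'
python3 go.py .5645,-.1435,.16
python3 - <<'E'
from h import *; from station import optics
d=optics.get_image("wrist");cv2.imwrite("pics/w7.png",d["image"])
E
```

```text
t: 23.4
tool_pos: [0.6832, 0.0726, 0.0147]
tool_rot: [3.103, 0.489, 0.001]
contact_force: [0.6, -0.7, 3.2]
opening: 0.023
grip_force: 24.6
t: 23.7
tool_pos: [0.6831, 0.0726, 0.0147]
tool_rot: [3.103, 0.489, 0.001]
contact_force: [-0.4, -1.1, 2.6]
opening: 0.0229
grip_force: 24.7
t: 24.2
tool_pos: [0.6818, 0.0728, 0.1347]
tool_rot: [-3.103, -0.489, 0.004]
contact_force: [0.7, -0.8, -1.2]
opening: 0.0231
grip_force: 24.5
t: 24.5
tool_pos: [0.6828, 0.0727, 0.1598]
tool_rot: [3.103, 0.489, 0.001]
contact_force: [-0.3, -0.4, -0.8]
opening: 0.0229
grip_force: 24.5
t 24.5 pos [0.6828 0.0727 0.1598] shift [-0.1791  0.1693 -0.0003] yaxis [ 0.308 -0.951  0.   ] fix [ 0.    -0.001  0.002]
```

View pics/w7.png

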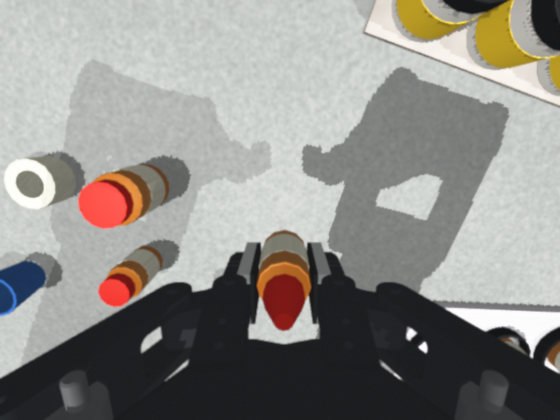

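The small bottle is held upright (284,285). Carry it to the small collar.

```bash
python3 -m jog '[[[-0.012,0.011,0],[0,0,0]],[[-0.036,0.034,0],[0,0,0]],[[-0.064,0.06,0],[0,0,0]],[[-0.095,0.09,0],[0,0,0]],[[-0.125,0.118,0],[0,0,0]]]'
python3 -m jog '[[[-0.025,0.024,0],[0,0,0]],[[-0.042,0.04,0],[0,0,0]],[[-0.051,0.048,0],[0,0,0]],[[-0.054,0.051,0],[0,0,0]],[[-0.054,0.051,0],[0,0,0]]]'
python3 -m jog '[[[0,0,0],[0,0,0]],[[0,0,0],[0,0,0]],[[0,0,0],[0,0,0]],[[0,0,0],[0,0,0]]]'
python3 go.py .5645,-.1435,.0207
```

```text
t: 25.05
tool_pos: [0.5975, -0.0798, 0.1571]
tool_rot: [-3.102, -0.489, 0.006]
contact_force: [1.4, -0.3, -0.2]
opening: 0.0234
grip_force: 24.6
t: 25.55
tool_pos: [0.564, -0.1432, 0.1586]
tool_rot: [-3.103, -0.488, 0.001]
contact_force: [-0.4, -0.7, -0.4]
opening: 0.0231
grip_force: 24.6
t: 25.95
tool_pos: [0.5647, -0.1427, 0.1593]
tool_rot: [-3.103, -0.491, -0.0]
contact_force: [-0.7, 0.4, -0.1]
opening: 0.0232
grip_force: 24.6
t 25.95 pos [ 0.5647 -0.1427  0.1593] shift [-0.0005  0.0007  0.1386] yaxis [ 0.309 -0.951 -0.   ] fix [-0.    -0.     0.003]
```

```bash
python3 -m jog '[[[0,0,0.02],[0,0,0]],[[0,0,0.05],[0,0,0]],[[0,0,0.08],[0,0,0]],[[0,0,0.1],[0,0,0]],[[0,0,0.112],[0,0,0]]]'
python3 -m jog '[[[0,0,0.006],[0,0,0]],[[0,0,0.012],[0,0,0]],[[0,0,0.018],[0,0,0]],[[0,0,0.023],[0,0,0]],[[0,0,0.025],[0,0,0]]]'
python3 -m jog '[[[0,0,0.001],[0,0,0]],[[0,0,0.001],[0,0,0]],[[0,0,0.001],[0,0,0]],[[0,0,0.001],[0,0,0]]]'
python3 -m jog '[[[0,0,0.0005],[0,0,0]],[[0,0,0.0005],[0,0,0]],[[0,0,0.0005],[0,0,0]],[[0,0,0.0005],[0,0,0]]]'
```

```text
t: 26.45
tool_pos: [0.5633, -0.1425, 0.045]
tool_rot: [-3.102, -0.49, 0.004]
contact_force: [-0.2, 0.2, -0.4]
opening: 0.023
grip_force: 24.6
t: 26.95
tool_pos: [0.5646, -0.1432, 0.0222]
tool_rot: [3.103, 0.489, 0.0]
contact_force: [0.1, -0.0, -0.3]
opening: 0.0234
grip_force: 24.6
t: 27.35
tool_pos: [0.5647, -0.1433, 0.0216]
tool_rot: [3.103, 0.489, 0.001]
contact_force: [-0.1, 0.7, -0.1]
opening: 0.0232
grip_force: 24.6
t: 27.75
tool_pos: [0.5645, -0.1432, 0.0208]
tool_rot: [3.103, 0.489, -0.0]
contact_force: [0.1, -0.0, -0.3]
opening: 0.0238
grip_force: 24.6
```

```bash
python3 -m jog '[[[0,0,0.0005],[0,0,0]],[[0,0,0.0005],[0,0,0]],[[0,0,0.0005],[0,0,0]],[[0,0,0.0005],[0,0,0]]]'
python3 -m jog '[[[0,0,0],[0,0,0]],[[0,0,0],[0,0,0]],[[0,0,0],[0,0,0]],[[0,0,0],[0,0,0]],[[0,0,0],[0,0,0]]]' 0.5
python3 -m jog '[[[0,0,-0.01],[0,0,0]],[[0,0,-0.03],[0,0,0]],[[0,0,-0.06],[0,0,0]],[[0,0,-0.09],[0,0,0]],[[0,0,-0.12],[0,0,0]]]'
python3 -m jog '[[[0,0,-0.03],[0,0,0]],[[0,0,-0.06],[0,0,0]],[[0,0,-0.07],[0,0,0]],[[0,0,-0.07],[0,0,0]]]'
python3 - <<'E'
from h import *; from station import optics
d=optics.get_image("wrist");s=optics.get_image("scene");cv2.imwrite("pics/w8.png",d["image"]);cv2.imwrite("pics/s8.png",s["image"])
E
```

```text
t: 28.15
tool_pos: [0.5645, -0.1433, 0.0206]
tool_rot: [-3.103, -0.489, -0.0]
contact_force: [-1.5, 1.1, 5.1]
opening: 0.0231
grip_force: 24.9
t: 28.65
tool_pos: [0.5644, -0.1432, 0.0202]
tool_rot: [-3.103, -0.489, 0.0]
contact_force: [-0.3, 0.4, 0.2]
opening: 0.0426
grip_force: 0.0
t: 29.15
tool_pos: [0.5645, -0.1432, 0.1423]
tool_rot: [3.103, 0.489, 0.001]
contact_force: [-0.1, -0.1, -0.6]
opening: 0.0429
grip_force: 0.0
t: 29.55
tool_pos: [0.5655, -0.1436, 0.2128]
tool_rot: [3.101, 0.489, 0.006]
contact_force: [1.0, -0.5, -0.6]
opening: 0.0429
grip_force: 0.0
```

View pics/w8.png

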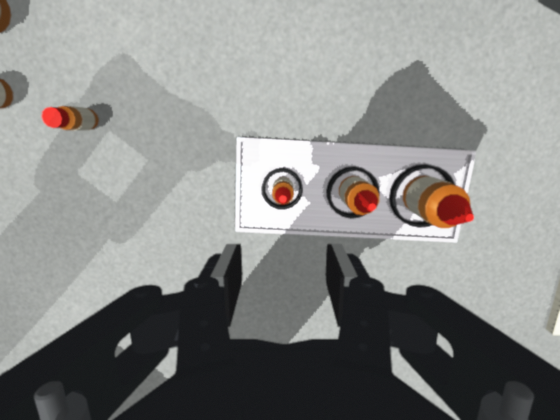

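View pics/s8.png

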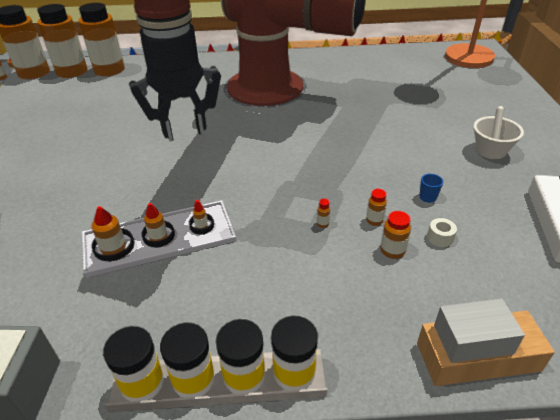

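All three cone-capped bottles stand upright in their collars at (108,232), (155,225) and (200,217). The flat caps haven't moved, and the gripper is clear.

```bash
python3 -m jog '[[[0,0,0],[0,0,0]],[[0,0,0],[0,0,0]],[[0,0,0],[0,0,0]]]' >/dev/null; python3 -c "
from station import job; print(job.finish_job())"
```

```text
the job is handed in; nothing more can be done
None
```

The job is handed in: all three cone-capped bottles stand upright in their matching collars and the flat-capped ones were left where they stood, as the last camera views showed; the station reported no score.

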